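# Wind the sample mixer and poise the vial above its cup

## Robot

A 7-joint arm with a two-finger parallel gripper is mounted at the origin on a cart in front of the work surface, level with it; the furniture and walls round the work are solid. World frame = base frame: x ahead of the robot, y to its left, z up, the work surface at z = 0. Lengths are in m, angles in rad, forces in N, time in s.
With the tool pointing down it reaches from about 0.4 to 0.875 m from the base axis. Payload 19.3 kg.
Tool frame: the origin (TCP) lies midway between the tips of the shut fingers; the grasp point (between the pads) lies 19 mm behind it; z points along the fingers, y is the line along which they close (so a half turn about z gives the same grasp; the last joint's range is limited). The gripper opens to 85 mm and grips with 20 to 120 N. Pads are 22 mm wide; open, the fingers measure 114 mm over their backs; the gripper's body (76 mm by 85 mm) begins 54 mm behind the grasp point. The pads swing forward as they close: fully open they stand 13 mm farther back than shut.
Start: joints at [-1.308, 0.521, -0.036, 1.599, 0.021, 1.021, -0.113], TCP at [0.204, 0.591, 0.231] pointing down, gripper open.
Joint ranges: [-2.91, 2.91], [-0.3, 2.13], [-1.5, 1.42], [0.17, 2.43], [-1.26, 4.41], [0.16, 1.93], [-2.52, 2.52]. Speed limits (rad/s): [1.89, 1.89, 2.39, 2.39, 3.01, 3.01, 3.01].

## Interface

Orientations are given as a rotation vector (axis times angle).
In Python, from cell import sensors, camera, camera_info, workorder, models gives the robot as it stands. The module is installed in compiled form; this text tells all that it offers.
- The arm moves only by the tool servo_tool, never from a script. Its argument "targets" is a list of rows, each a list of 3 entries, a list of its own where there are three numbers: the shift along the tool's x, y, z in m, then the turn about the tool's z in degrees, then the closure, from 0 (fully open) to 1 (shut). In form: [[[x, y, z], twist, hand], ...]. A call has 1 to 10 rows; each row is the pose to reach, as a shift and turn from the pose commanded when the call began, along the tool's axes at that moment; what a row does not reach only later rows make up. A row lasts 1/8 s, in which the tool goes at most 62.5 mm and 10.7 degrees, less where a joint would pass 70% of its speed; a pose out of reach is approached as far as the arm can. A call with a gripper value outside its range is refused whole. The fingers move at their own pace and stop on an object; "newtons" is the grip in N (left out, the last holds). Time passes only in rows, so rows that repeat a pose let the fingers close. It gives the time, the measured TCP pose, the force, the opening and the grip force at its end, in the units of the state.
- sensors.observe(): the state, without advancing time (a new reading comes with each control period).
- camera(name): name is "side" or "top"; returns the picture (400x640x3 uint8, red, green, blue); there is no depth.
- camera_info(name): a dict with "vertical_fov" (degrees; the focal length in pixels is half the picture's height over the tangent of half this angle, whatever the lens; pixels are square), "cx", "cy" (the principal point, pixels), "extrinsics" (4x4, takes a point from world to camera coordinates). Camera axes: x right, y up, looking along -z (the intrinsics and any distortion apply to the point x, -y, -z); pixel columns grow to the right and rows downward; lengths in m; the calibration is good to about 2 mm. A picture is of the moment at which its call begins. camera_info takes no time and is no camera call.
- workorder.hand_in(): hands the job in; it is judged then, once.
Trained networks look in the newest picture that a camera, given by its name, has taken for a name from the list of things; names that differ only in an ending like _2 or _b are one class to them, and where a whole thing is asked for, a point or a joint stands for the part that bears it (a point fixed in the world has none). Each returns a list of dicts, best first, with "score" (0 to 1); they miss things now and then, are a little off and sometimes report something else, mostly with a low value. They report only what shows in the picture. A call takes as long as a camera call. They do not tell look-alikes from the thing itself.
- models.boxes_of(camera, thing): "rect" ([left, top, right, bottom] in pixels, round what is visible of it).
- models.masks_of(camera, thing): "mask" (400x640 bool, what is visible of it) and "rect" ([left, top, right, bottom] in pixels, round what is visible of it).
The state is a dict: "clock": time; "joint_positions": joint angles; "qd": joint speeds; "joint_efforts": joint torques, N m; "tool_pos": TCP position; "tool_rot": TCP orientation; "contact_force": force on the tool from outside, world axes, zero at the start; "moment": the same for the moment, N m; "grip_width": finger opening in m; "gripper_force": force on a finger pad.
Only numpy, scipy, OpenCV 4.12 (cv2) and the standard library are available. Lean on these libraries where they do the work, as an engineer would, in place of code of your own. Each camera call takes 0.05 s, during which the arm holds its last target. There are 200 camera calls.

## Task

Get the wind-up sample mixer ready: first wind its key clockwise, a part turn at a time, until it is fully wound and the red wing points at the red dot. Then pick up the blue-capped vial, lift it over the row of bottles without disturbing them or the white-capped vial, and bring it upright over the middle of the mixer's black cup, with the vial's bottom about 1 cm above the mouth and never touching the mixer. Finish there, still holding the vial in the gripper; do not put it in or let go.

Things in the scene. Friction and masses are not known exactly. Their poses are not given: they have to be found in the camera images.
- mixer: Wind-up sample mixer, fixed to the desk, turned by up to about 17 degrees: a grey deck 180 x 96 mm, 19 mm high, on it a white spring housing (88 x 88 mm, top at 54 mm, at the -x end, nearer the robot) with the key, and a black cup on a disc at the +x end. Origin at the centre of the underside, z up. A red dot lies on the housing top, 34 mm to -x of the key's axis.
- key (a joint): Winding key of the mixer, turning about the vertical, in rad: 0 = unwound, red wing towards mixer +x (the cup); grows clockwise seen from above; 3.14 = fully wound, at the stop, red wing towards mixer -x (the red dot). It starts between 0.7 and 1.2. The spring takes about 0.1 N m to wind, and a detent holds the key where it is left, so it can be let go and gripped again. Above 2.8 counts as fully wound.
- key_grip (a point): Centre of the key's flat wings, on the turning axis, 87 mm above the desk (45 mm to -x of the mixer's origin). The wings form an upright plate 8 mm thick (y), 58 mm long (x) and 22 to 26 mm high (z 74 to 100 mm above the desk), one wing red, the other steel. x points to the red wing and turns with the key; grip across y from above.
- cup_mouth (a point): Centre of the mouth of the mixer's black round cup, at the height of its rim, 62 mm above the desk (50 mm to +x of the mixer's origin). Cup 43 mm outside, 36 mm inside, 35 mm deep. z up; axes along the mixer's.
- vial: The blue-capped sample vial (pale yellow contents), 27 mm diameter, 60 mm high, about 30 g, loose and upright. Origin at the centre of its underside, z up along it.
- vial_center (a point): Centre of the blue-capped vial, half-way up, 30 mm above its bottom: the body there is 27 mm in diameter, and may be gripped from above in any direction. z up along the vial.
- other_vial: White-capped vial (pink contents), 27 mm diameter, 60 mm high, loose; origin at the centre of its underside. It stands beside the blue-capped one, nearer or farther, at least 110 mm away. Must not be disturbed.
- bottle_a: Brown bottle with blue cap, 60 mm diameter, 130 mm high, with its cap or stopper, loose, upright; origin at the centre of its underside, z up. One of three bottles that stand in a row, in any order, between the vials and the mixer. Must not be disturbed.
- bottle_b: Clear bottle with black cap, 56 mm diameter, 119 mm high, with its cap or stopper, loose, upright; origin at the centre of its underside, z up. One of three bottles that stand in a row, in any order, between the vials and the mixer. Must not be disturbed.
- bottle_c: Brown bottle with black cap, 52 mm diameter, 109 mm high, with its cap or stopper, loose, upright; origin at the centre of its underside, z up. One of three bottles that stand in a row, in any order, between the vials and the mixer. Must not be disturbed.
There are look-alikes about, which are no part of the job. Leave any purple or turquoise look-alike of the vial alone.

How it is judged:
On the way, in this order (a step that is already met when the one before it is completed fails the run):
1. the key is fully wound (joint above 2.8 rad) (value of joint key above 2.8 rad), for 0.2 s.
2. the blue-capped vial passes over the row of bottles (its centre within 60 mm, seen from above, of a bottle of the row, and higher than 165 mm) ((horizontal distance between vial_center and bottle_a below 0.06 m or horizontal distance between vial_center and bottle_b below 0.06 m or horizontal distance between vial_center and bottle_c below 0.06 m) and height (world z) of vial_center above 0.165 m), for 0.05 s.
At the end, for the whole second after the job is handed in: Blue-capped vial held still in the gripper, upright within 0.12 rad, centred within 5 mm over the cup, bottom 3 to 20 mm above its mouth, touching nothing of the mixer; key above 2.8 rad; bottles and white-capped vial within 25 mm of their starts and not tipped (0.4 rad) (horizontal distance between vial_center and cup_mouth below 0.005 m and z of vial_center in the frame of cup_mouth between 0.033 and 0.05 m and angle between vial_center's own z axis and vertical below 0.12 rad and contact force between vial and the fingers above 0.5 N and contact force between vial and mixer below 0.05 N and linear speed of vial below 0.02 m/s and value of joint key above 2.8 rad and not (distance of any of bottle_a, bottle_b, bottle_c, other_vial from where it was at the start of the episode above 0.025 m or angle between any of bottle_a, bottle_b, bottle_c, other_vial's own z axis and vertical above 0.4 rad)); the arm keeps its last pose, push and grip.
It fails at once if a bottle or the white-capped vial moved more than 25 mm or tipped more than 0.4 rad (distance of any of bottle_a, bottle_b, bottle_c, other_vial from where it was at the start of the episode above 0.025 m or angle between any of bottle_a, bottle_b, bottle_c, other_vial's own z axis and vertical above 0.4 rad).
It fails at once if the vial touches the mixer (more than 0.3 N) (contact force between vial and mixer above 0.3 N).
It also fails if it takes over 64 s, if anything falls off the work surface, if the arm or the gripper's body presses on something with over 40 N, if the wrist force passes 120 N, or if a joint passes its speed limit or range.

## Working session

There is one attempt and no reset: what is moved stays moved. The work goes in short steps, Python scripts to look and compute and a tool call to move; the robot and the scene stay as the last step left them, time stands still between calls to the robot, and variables do not carry over. Pictures are saved under pics/ and viewed, at most 10 in all, crops included, and the job is handed in when it is done.

Besides the shell and the picture viewer there is one more tool, called after "Call:" in YAML: its name, and indented under it one key for each argument. servo_tool: Moves the arm, as the interface text tells. Its arguments: {"type":"object","properties":{"targets":{"type":"array","items":{"type":"array"}},"newtons":{"type":"number"}},"required":["targets"]}

```bash
mkdir -p pics
cat > h.py <<'E'
import numpy as np, cv2
from cell import sensors, camera, camera_info, workorder, models
from scipy.spatial.transform import Rotation as R
def K(n):
    i=camera_info(n); f=200/np.tan(np.radians(i["vertical_fov"])/2)
    return f,i["cx"],i["cy"],np.array(i["extrinsics"])
def proj(n,P):
    f,cx,cy,E=K(n); p=np.atleast_2d(P)@E[:3,:3].T+E[:3,3]
    return np.c_[cx+f*p[:,0]/-p[:,2], cy-f*p[:,1]/-p[:,2]]
def ray(n,u,v):
    f,cx,cy,E=K(n); d=np.array([(u-cx)/f,-(v-cy)/f,-1.]); Rm=E[:3,:3]
    return -Rm.T@E[:3,3], Rm.T@d
def atz(n,u,v,z):
    o,d=ray(n,u,v); return o+d*(z-o[2])/d[2]
E
python3 - <<'E'
from h import *
for n in ("top","side"):
    im=camera(n); cv2.imwrite(f"pics/{n}0.png",im[:,:,::-1])
    i=camera_info(n); print(n,{k:(np.round(v,3).tolist() if k=="extrinsics" else v) for k,v in i.items()}); print("cam pos",ray(n,0,0)[0])
    for t in ("mixer","key","vial","other_vial","bottle_a","bottle_b","bottle_c","cup_mouth"):
        try: print(t,[(round(b["score"],2),np.round(b["rect"]).tolist()) for b in models.boxes_of(n,t)][:5])
        except Exception as e: print(t,e)
s=sensors.observe(); print(s["clock"],s["tool_pos"],R.from_rotvec(s["tool_rot"]).as_matrix().round(3).tolist())
E
```

```text
top {'vertical_fov': 43.372335910081155, 'cx': 322.8850012684871, 'cy': 204.0280006343291, 'extrinsics': [[-0.008, -1.0, -0.003, -0.112], [0.982, -0.009, 0.189, -0.511], [-0.189, -0.001, 0.982, -1.014], [0.0, 0.0, 0.0, 1.0]]}
cam pos [ 0.30910927 -0.11695586  1.09227657]
mixer [(0.95, [221.0, 164.0, 282.0, 251.0])]
key [(0.77, [240.0, 209.0, 261.0, 232.0])]
vial [(0.7, [366.0, 235.0, 381.0, 251.0]), (0.66, [414.0, 206.0, 430.0, 227.0]), (0.56, [416.0, 263.0, 435.0, 275.0]), (0.5, [390.0, 201.0, 399.0, 212.0]), (0.48, [396.0, 232.0, 409.0, 252.0])]
other_vial [(0.49, [381.0, 169.0, 398.0, 187.0]), (0.23, [236.0, 212.0, 261.0, 229.0])]
bottle_a [(0.94, [299.0, 230.0, 327.0, 264.0]), (0.89, [309.0, 193.0, 334.0, 219.0]), (0.76, [305.0, 148.0, 330.0, 186.0])]
bottle_b [(0.94, [299.0, 230.0, 327.0, 264.0]), (0.89, [309.0, 193.0, 334.0, 219.0]), (0.76, [305.0, 148.0, 330.0, 186.0])]
bottle_c [(0.94, [299.0, 230.0, 327.0, 264.0]), (0.89, [309.0, 193.0, 334.0, 219.0]), (0.76, [305.0, 148.0, 330.0, 186.0])]
cup_mouth [(0.97, [221.0, 166.0, 283.0, 250.0])]
side {'vertical_fov': 51.881451347395
[... 276 characters left out ...]
]
key [(0.59, [281.0, 160.0, 303.0, 178.0])]
vial [(0.96, [316.0, 278.0, 331.0, 310.0]), (0.73, [332.0, 253.0, 348.0, 282.0]), (0.66, [361.0, 237.0, 376.0, 268.0]), (0.58, [368.0, 260.0, 385.0, 291.0]), (0.54, [320.0, 236.0, 330.0, 265.0])]
other_vial [(0.63, [383.0, 229.0, 398.0, 253.0])]
bottle_a [(0.85, [320.0, 184.0, 342.0, 226.0]), (0.78, [352.0, 168.0, 377.0, 217.0])]
bottle_b [(0.85, [320.0, 184.0, 342.0, 226.0]), (0.78, [352.0, 168.0, 377.0, 217.0])]
bottle_c [(0.85, [320.0, 184.0, 342.0, 226.0]), (0.78, [352.0, 168.0, 377.0, 217.0])]
cup_mouth [(0.92, [271.0, 159.0, 342.0, 201.0])]
0.9 [0.20419902 0.5906921  0.23130223] [[-0.945, 0.327, -0.0], [0.327, 0.945, 0.0], [0.0, -0.0, -1.0]]
```

View pics/top0.png

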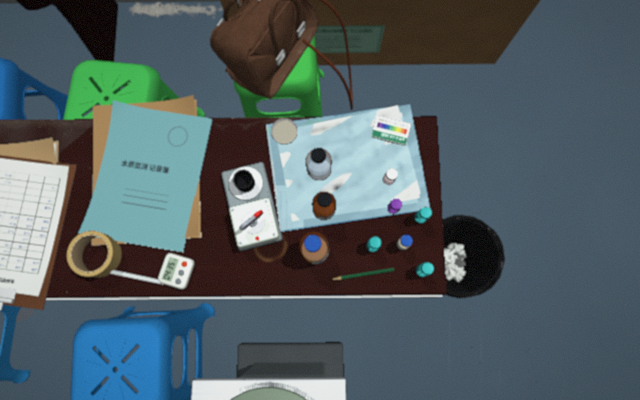

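View pics/side0.png

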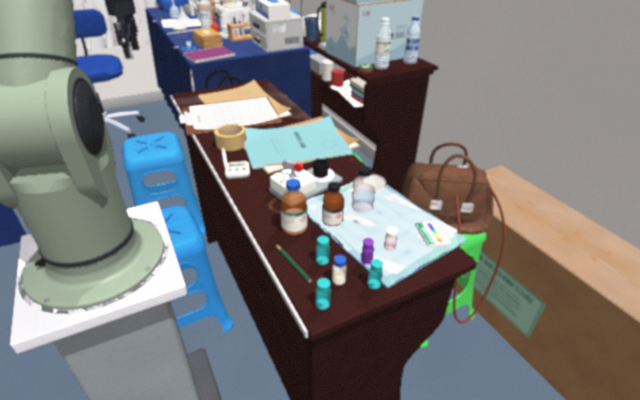

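The top view shows the mixer at about (250,207), the bottles at (318,163), (323,205) and (314,248), the blue-capped vial at (405,242) and the white-capped vial at (390,177). The side view has the blue-capped vial at (340,270). I'll crop in for detail.

Run:
```python
from h import *
t=cv2.imread("pics/top0.png"); s=cv2.imread("pics/side0.png")
a=cv2.resize(t[155:260,215:290],None,fx=5.6,fy=5.6,interpolation=cv2.INTER_CUBIC)
b=cv2.resize(s[150:300,260:352],None,fx=4,fy=4,interpolation=cv2.INTER_CUBIC)
h=max(a.shape[0],b.shape[0]); c=np.zeros((h,a.shape[1]+b.shape[1],3),np.uint8); c[:a.shape[0],:a.shape[1]]=a; c[:b.shape[0],a.shape[1]:]=b
cv2.imwrite("pics/crop0.png",c[:600,:800]); print(a.shape,b.shape)
def mom(m): 
    M=cv2.moments(m.astype(np.uint8),True); return (round(M['m10']/M['m00'],2),round(M['m01']/M['m00'],2),int(M['m00']))
for n,im,boxes in (("top",t,dict(red=(225,195,285,255),blue=(394,230,414,250),cup=(228,168,262,196),botA=(300,232,328,266))),("side",s,dict(red=(275,155,325,205),blue=(330,250,350,290),cup=(308,155,332,178),botA=(280,175,310,240)))):
    hsv=cv2.cvtColor(im,cv2.COLOR_BGR2HSV); H,S,V=[hsv[:,:,i].astype(int) for i in range(3)]
    for k,(l,tp,r,bt) in boxes.items():
        w=np.zeros(H.shape,bool); w[tp:bt,l:r]=1
        m={'red':((H<8)|(H>172))&(S>130)&(V>90),'blue':(abs(H-113)<12)&(S>120)&(V>60),'botA':(abs(H-113)<12)&(S>120)&(V>60),'cup':(V<50)}[k]&w
        N,L,st,ce=cv2.connectedComponentsWithStats(m.astype(np.uint8))
        for i in range(1,N):
            if st[i,4]>=3: print(n,k,st[i].tolist(),ce[i].round(2))
for n,(r) in dict(top=[(366,235),(396,232)]).items(): pass
```

```text
(588, 420, 3) (600, 368, 3)
top red [254, 211, 8, 7, 30] [257.8  213.67]
top red [256, 237, 3, 3, 6] [256.83 237.83]
top blue [401, 234, 12, 12, 113] [406.5  239.95]
top cup [234, 171, 20, 21, 306] [243.57 180.74]
top botA [304, 235, 17, 17, 218] [312.24 242.75]
side red [294, 163, 11, 8, 63] [298.76 166.41]
side blue [334, 254, 12, 12, 119] [339.61 259.8 ]
side cup [313, 160, 15, 16, 207] [320.14 167.15]
side botA [287, 179, 12, 11, 111] [292.59 184.32]
```

View pics/crop0.png

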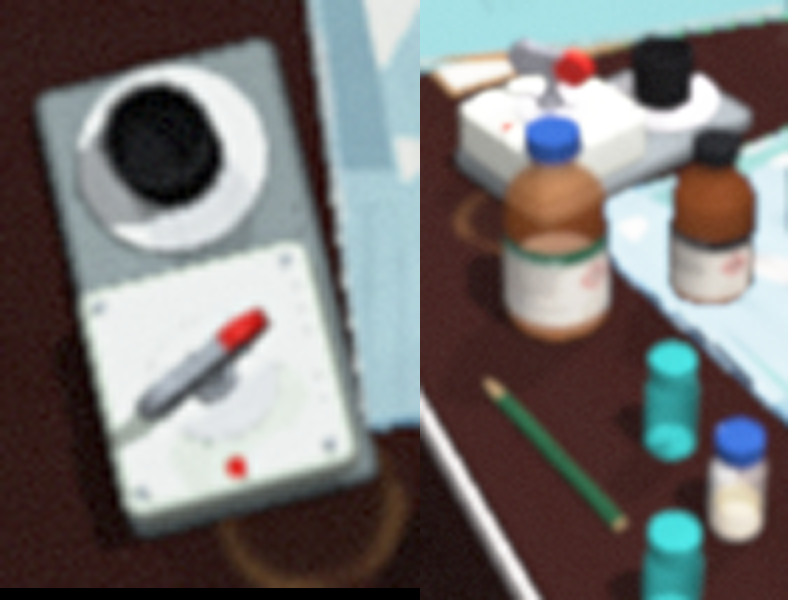

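The crop shows the mixer's deck corners, the housing, and the key with its red wing up-right at crop (245,328). The red dot is at (236,467) and the cup mouth at (165,145). I'll fit poses from these.

```bash
cat > fit.py <<'E'
from h import *
from scipy.optimize import least_squares
ct=lambda p:(215+(p[0]+.5)/5.6-.5,155+(p[1]+.5)/5.6-.5)
cs=lambda p:(260+(p[0]-420+.5)/4-.5,150+(p[1]+.5)/4-.5)
obs=[("top",(-.079,0,.054),ct((236,467)),2),("side",(-.079,0,.054),cs((506,126)),2),
("top",(-.089,-.044,.054),ct((354,462)),.5),("top",(-.001,-.044,.054),ct((301,241)),.5),("top",(-.001,.044,.054),ct((81,291)),.5),("top",(-.089,.044,.054),ct((131,517)),.5),
("top",(.09,-.048,.019),ct((272,37)),.5),("top",(.09,.048,.019),ct((36,96)),.5),
("top",(.05,0,.062),ct((166,143)),1),("side",(.05,0,.062),cs((663,44)),.7)]
def w(p,l): c,s=np.cos(p[2]),np.sin(p[2]); return [p[0]+c*l[0]-s*l[1],p[1]+s*l[0]+c*l[1],l[2]]
f=lambda p:np.concatenate([(proj(n,w(p,l))[0]-q)*k for n,l,q,k in obs])
r=least_squares(f,[.5,.03,.2],loss="soft_l1"); p=r.x
if __name__=="__main__":
    print("mixer",p.round(4)); print(f(p).reshape(-1,2).round(2).tolist())
    print("key",np.round(w(p,(-.045,0,.087)),4),"cup",np.round(w(p,(.05,0,.062)),4))
    a=atz("top",*ct((140,412)),.1);b=atz("top",*ct((268,315)),.1); print("wing ends",a.round(4),b.round(4),"len",np.linalg.norm(b-a),"mid",(a+b)/2)
    th=np.arctan2(*(b-a)[1::-1]); print("wing yaw",th,"joint",p[2]-th)
    def tri(pa,pb):
        o1,d1=ray("top",*pa);o2,d2=ray("side",*pb)
        s=np.linalg.lstsq(np.c_[d1,-d2],o2-o1,rcond=None)[0]; A=o1+s[0]*d1;B=o2+s[1]*d2; return ((A+B)/2).round(4),np.round((A-B)*1000,1)
    print("vial cap",tri((406.5,239.95),(339.61,259.8)),"A cap",tri((312.24,242.75),(292.59,184.32)))
    print("vial at z56 top",atz("top",406.5,239.95,.056),"dot",tri(ct((236,467)),cs((506,126))))
    print("cap tops C",atz("top",323.5,199,.109),"B",atz("top",319,156,.119), "white",atz("top",390.5,175,.058))
E
python3 fit.py
```

```text
mixer [0.5144 0.0403 0.2296]
[[-0.28, 0.61], [0.85, 0.94], [0.26, 0.44], [0.42, -0.01], [-0.39, 0.38], [-0.58, 0.52], [0.29, -0.0], [0.07, -0.29], [-1.08, -1.48], [0.25, 0.91]]
key [0.4706 0.0301 0.087 ] cup [0.5631 0.0517 0.062 ]
wing ends [0.4523 0.0504 0.1   ] [0.487  0.0053 0.1   ] len 0.056815970465680925 mid [0.46965566 0.02784619 0.1       ]
wing yaw -0.9150350187874648 joint 1.1446578310061506
vial cap (array([ 0.4303, -0.2878,  0.0571]), array([ 1.4, -0.5,  0.3])) A cap (array([ 0.4187, -0.0945,  0.1221]), array([ 1.5, -0.5,  0.2]))
vial at z56 top [ 0.43107298 -0.28823994  0.056     ] dot (array([0.4371, 0.022 , 0.0558]), array([ 1.5, -0.5,  0.1]))
cap tops C [ 0.50828624 -0.11725181  0.109     ] B [ 0.59440873 -0.10896637  0.119     ] white [ 0.56919665 -0.25953278  0.058     ]
```

Call:
servo_tool:
  targets:
    - [[-0.026, -0.027, 0.004], 2, 0]
    - [[-0.066, -0.067, 0.01], 5, 0]
    - [[-0.109, -0.111, 0.016], 8, 0]
    - [[-0.152, -0.155, 0.022], 12, 0]
    - [[-0.195, -0.199, 0.028], 16, 0]
    - [[-0.238, -0.243, 0.034], 20, 0]
    - [[-0.281, -0.287, 0.04], 24, 0]
    - [[-0.322, -0.328, 0.046], 27, 0]
    - [[-0.355, -0.362, 0.05], 30, 0]
    - [[-0.38, -0.387, 0.054], 33, 0]
  newtons: 60

```text
clock: 2.15
tool_pos: [0.4376, 0.0989, 0.1774]
tool_rot: [1.383, 2.82, 0.0]
contact_force: [0.6, 0.1, 0.4]
grip_width: 0.0854
gripper_force: 0.0
```

```bash
cat > go.py <<'E'
import sys
from h import *
# go.py x y z [yaw_of_tool_y deg]
def rem(x,y,z,yw=None):
    s=sensors.observe(); M=R.from_rotvec(s["tool_rot"]).as_matrix()
    d=M.T@(np.array([x,y,z])-s["tool_pos"]); a=np.degrees(np.arctan2(M[1,1],M[0,1]))
    t=None if yw is None else round((a-yw+90)%180-90,1)
    print("shift",d.round(4),"twist",t,"| pos",np.round(s["tool_pos"],4),"yaw_y",round(a,1),"tilt",round(np.degrees(np.arccos(min(1,-M[2,2]))),2),"q",np.round(s["joint_positions"],2),"F",np.round(s["contact_force"],1),"clk",round(s["clock"],2),"w",round(s["grip_width"],4),round(s["gripper_force"],1))
if __name__=="__main__": rem(*map(float,sys.argv[1:]))
E
python3 go.py 0.47 0.029 0.069 37.6
```

```text
shift [-0.075  -0.0172  0.1084] twist 0.2 | pos [0.4376 0.0989 0.1774] yaw_y 37.8 tilt 0.03 q [-0.54  0.33  0.23  2.11 -0.11  0.71  0.42] F [0.6 0.1 0.4] clk 2.15 w 0.0854 0.0
```

Call:
servo_tool:
  targets:
    - [[-0.04, -0.009, 0.01], 0, 0]
    - [[-0.075, -0.017, 0.03], 0, 0]
    - [[-0.075, -0.017, 0.06], 0, 0]
    - [[-0.075, -0.017, 0.09], 0, 0]
    - [[-0.075, -0.017, 0.108], 0, 0]
    - [[-0.075, -0.017, 0.108], 0, 0.4]

```text
clock: 2.9
tool_pos: [0.469, 0.031, 0.0685]
tool_rot: [-1.378, -2.821, 0.002]
contact_force: [-0.2, -0.1, -0.5]
grip_width: 0.0699
gripper_force: 0.0
```

```bash
python3 - <<'E'
from h import *
a=camera("top");b=camera("side")
c=np.hstack([cv2.resize(x,None,fx=5,fy=5,interpolation=cv2.INTER_CUBIC) for x in (a[180:290,215:295],b[120:230,265:345])])
cv2.imwrite("pics/key1.png",c[:,:,::-1])
E
python3 go.py 0.47 0.029 0.069 37.6
```

```text
shift [-0.0018 -0.0012  0.0008] twist 0.3 | pos [0.4699 0.0311 0.0698] yaw_y 37.9 tilt 0.02 q [-0.32  0.56  0.17  2.13 -0.2   0.47  0.66] F [-0.   0.5  0.2] clk 3.0 w 0.0553 0.0
```

View pics/key1.png

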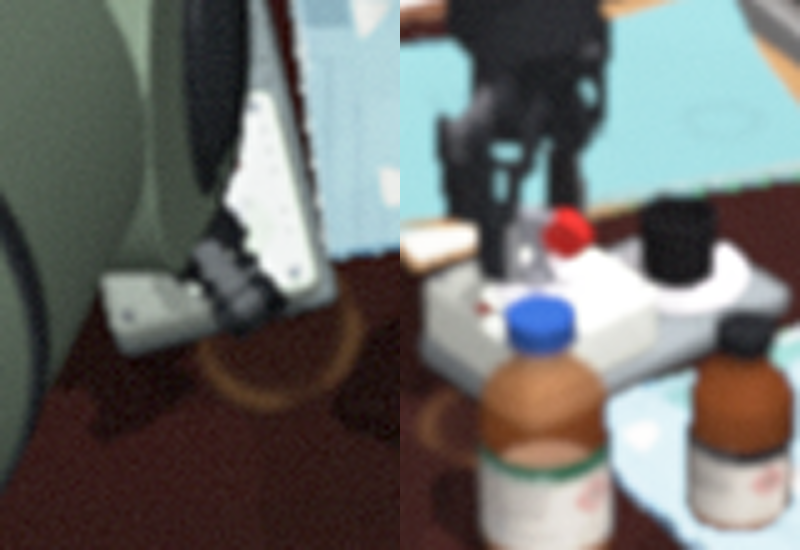

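The side view shows the fingers on either side of the key, with the red wing at crop (568,232). I'll close on it.

Call:
servo_tool:
  targets:
    - [[0, 0, 0], 0, 1]
    - [[0, 0, 0], 0, 1]
    - [[0, 0, 0], 0, 1]
    - [[0, 0, 0], 0, 1]
    - [[0, 0, 0], 0, 1]
    - [[0, 0, 0], 0, 1]
  newtons: 60

```text
clock: 3.75
tool_pos: [0.4702, 0.0315, 0.0699]
tool_rot: [1.378, 2.822, 0.002]
contact_force: [-0.1, 1.4, 9.1]
grip_width: 0.0068
gripper_force: 60.7
```

```bash
python3 go.py 0.47 0.029 0.069 37.6
```

```text
shift [-0.0019 -0.0016  0.0009] twist 0.3 | pos [0.4702 0.0315 0.0699] yaw_y 37.9 tilt 0.08 q [-0.32  0.56  0.17  2.13 -0.2   0.47  0.66] F [-0.1  1.4  9.1] clk 3.75 w 0.0068 60.7
```

Call:
servo_tool:
  targets:
    - [[0, 0, 0], 5, 1]
    - [[0, 0, 0], 11, 1]
    - [[0, 0, 0], 17, 1]
    - [[0, 0, 0], 23, 1]
    - [[0, 0, 0], 29, 1]
    - [[0, 0, 0], 35, 1]
    - [[0, 0, 0], 41, 1]
    - [[0, 0, 0], 47, 1]
    - [[0, 0, 0], 52, 1]
    - [[0, 0, 0], 55, 1]

```text
clock: 5.0
tool_pos: [0.4721, 0.0318, 0.07]
tool_rot: [2.526, 1.864, 0.006]
contact_force: [12.4, 3.1, -4.3]
grip_width: 0.0071
gripper_force: 58.8
```

```bash
python3 go.py 0.4702 0.0301 0.069 -78.3; python3 -c "
from h import *
s=sensors.observe();print(s['moment'])"
```

```text
shift [-0.0022 -0.0013  0.001 ] twist 61.1 | pos [0.4721 0.0318 0.07  ] yaw_y -17.2 tilt 0.27 q [-0.51  0.6   0.43  2.14 -0.51  0.5   0.  ] F [12.4  3.1 -4.3] clk 5.0 w 0.0071 58.8
[ 0.67002613 -2.42581078  0.10567983]
```

Call:
servo_tool:
  targets:
    - [[0.001, 0.002, 0], 5, 1]
    - [[0.001, 0.002, 0], 11, 1]
    - [[0.001, 0.002, 0], 17, 1]
    - [[0.001, 0.002, 0], 23, 1]
    - [[0.001, 0.002, 0], 29, 1]
    - [[0.001, 0.002, 0], 35, 1]
    - [[0.001, 0.002, 0], 41, 1]
    - [[0.001, 0.002, 0], 47, 1]
    - [[0.001, 0.002, 0], 53, 1]
    - [[0.001, 0.002, 0], 58, 1]

```text
clock: 6.25
tool_pos: [0.4737, 0.0304, 0.07]
tool_rot: [3.114, 0.402, 0.006]
contact_force: [9.1, -8.8, -1.6]
grip_width: 0.007
gripper_force: 59.2
```

```bash
python3 go.py 0.4702 0.0301 0.069 -78.3; python3 -c "
from h import *
s=sensors.observe();print(s['moment'])"
```

```text
shift [-0.0035 -0.0006  0.001 ] twist 3.0 | pos [0.4737 0.0304 0.07  ] yaw_y -75.3 tilt 0.25 q [-0.69  0.69  0.7   2.14 -0.81  0.59 -0.72] F [ 9.1 -8.8 -1.6] clk 6.25 w 0.007 59.2
[-1.87142746 -1.70962826  0.12007869]
```

Call:
servo_tool:
  targets:
    - [[0, 0, 0], 58, 0.6]
    - [[0, 0, 0], 58, 0]
    - [[0, 0, 0], 58, 0]
    - [[0, 0, -0.03], 58, 0]
    - [[0, 0, -0.08], 58, 0]
    - [[0, 0, -0.13], 58, 0]
    - [[0, 0, -0.16], 58, 0]

```text
clock: 7.12
tool_pos: [0.472, 0.0317, 0.2313]
tool_rot: [-2.921, 1.155, -0.001]
contact_force: [0.1, 1.0, 0.5]
grip_width: 0.0853
gripper_force: 0.0
```

```bash
python3 - <<'E'
from h import *
im=cv2.imread("pics/top0.png"); hsv=cv2.cvtColor(im,cv2.COLOR_BGR2HSV); H,S,V=[hsv[:,:,i].astype(int) for i in range(3)]
for nm,lo,hi in (("turq",82,97),("purple",125,160)):
    m=((H>=lo)&(H<=hi)&(S>120)&(V>60)).astype(np.uint8); m[:,:360]=0; m[:, 440:]=0; m[:195]=0
    N,L,st,ce=cv2.connectedComponentsWithStats(m)
    for i in range(1,N):
        if st[i,4]>30:
            p=atz("top",*ce[i],.042); d=p[:2]-[.4305,-.288]; print(nm,ce[i].round(1),st[i,4],p.round(3),"dist",np.linalg.norm(d).round(3),"dir",np.degrees(np.arctan2(d[1],d[0])).round())
E
python3 go.py 0.4303 -0.288 0.2 -118
```

```text
turq [423.  214.9] 193 [ 0.486 -0.328  0.042] dist 0.068 dir -36.0
turq [373.6 243.6] 173 [ 0.426 -0.221  0.042] dist 0.067 dir 94.0
turq [424.7 269.2] 202 [ 0.372 -0.326  0.042] dist 0.07 dir -147.0
purple [394.4 205.9] 121 [ 0.506 -0.268  0.042] dist 0.078 dir 15.0
shift [0.1881 0.2618 0.0311] twist -15.1 | pos [0.472  0.0317 0.2313] yaw_y -133.1 tilt 0.07 q [-1.06  0.64  1.3   2.02 -0.72  1.05 -1.74] F [0.1 1.  0.5] clk 7.12 w 0.0853 0.0
```

Call:
servo_tool:
  targets:
    - [[0.015, 0.021, 0], -1, 0]
    - [[0.045, 0.063, 0], -4, 0]
    - [[0.078, 0.109, 0], -7, 0]
    - [[0.112, 0.156, 0], -10, 0]
    - [[0.144, 0.2, 0], -13, 0]
    - [[0.17, 0.237, 0], -15, 0]
    - [[0.183, 0.255, 0.01], -16, 0]
    - [[0.188, 0.262, 0.03], -16.5, 0.2]
    - [[0.188, 0.262, 0.03], -16.5, 0.35]

```text
clock: 8.25
tool_pos: [0.4295, -0.2884, 0.1987]
tool_rot: [-3.057, 0.724, 0.002]
contact_force: [0.7, 1.3, -0.1]
grip_width: 0.0555
gripper_force: 0.0
```

```bash
python3 - <<'E'
from h import *
a=camera("top");b=camera("side")
c=np.hstack([cv2.resize(x,None,fx=4,fy=4,interpolation=cv2.INTER_CUBIC) for x in (a[155:295,215:300],b[150:290,255:370])])
cv2.imwrite("pics/key2.png",c[:,:,::-1]); cv2.imwrite("pics/top2.png",a[:,:,::-1]); cv2.imwrite("pics/side2.png",b[:,:,::-1])
E
python3 go.py 0.4303 -0.288 0.016 63.5
```

```text
shift [-0.      0.      0.1838] twist -0.1 | pos [ 0.4303 -0.288   0.1998] yaw_y -116.6 tilt 0.01 q [-0.21  0.61  1.    1.95 -0.63  0.95 -0.93] F [-0.3  0.2 -0.2] clk 8.35 w 0.0555 0.0
```

View pics/key2.png

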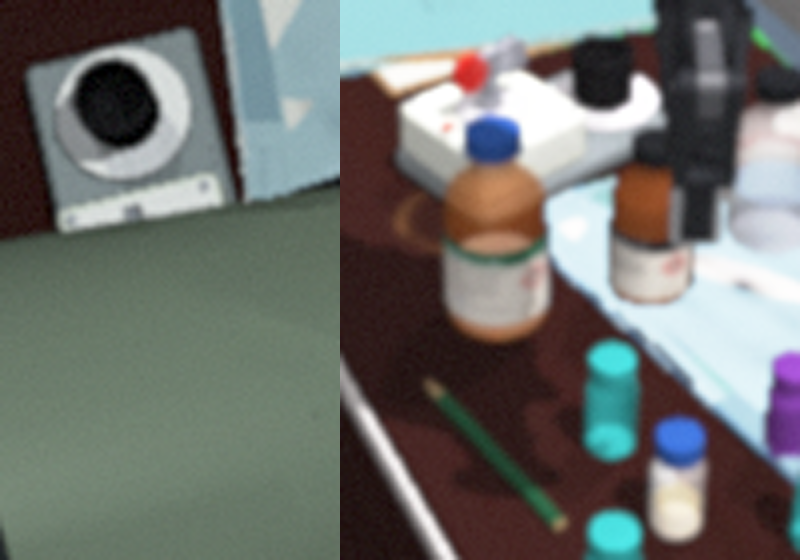

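The side view shows the red wing at crop (472,71), pointing towards the dot at (447,128). I'll check the angle numerically.

Run:
```python
from fit import *
def red(f):
    im=cv2.imread(f); hsv=cv2.cvtColor(im,cv2.COLOR_BGR2HSV); H,S,V=[hsv[:,:,i].astype(int) for i in range(3)]
    m=(((H<8)|(H>172))&(S>130)&(V>90)).astype(np.uint8); m[:,:275]=0;m[:,325:]=0;m[:155]=0;m[205:]=0
    N,L,st,ce=cv2.connectedComponentsWithStats(m); i=1+np.argmax(st[1:,4]); return ce[i],st[i,4]
def wing(j,r=.021): return proj("side",w(p,(-.045+r*np.cos(j),-r*np.sin(j),.088)))[0]
o0,_=red("pics/side0.png"); o2,n=red("pics/side2.png"); print(o0,o2,n)
off=o0-wing(1.13)
for j in (2.4,2.6,2.8,2.9,3.0,3.14): print(j,(wing(j)+off).round(1))
```

```text
[298.76190476 166.41269841] [286.90740741 167.62962963] 54
2.4 [289.7 169. ]
2.6 [288.1 168.7]
2.8 [286.6 168.4]
2.9 [285.9 168.1]
3.0 [285.3 167.8]
3.14 [284.5 167.4]
```

Call:
servo_tool:
  targets:
    - [[0, 0, 0.04], 0, 0.35]
    - [[0, 0, 0.09], 0, 0.35]
    - [[0, 0, 0.13], 0, 0.35]
    - [[0, 0, 0.16], 0, 0.35]
    - [[0, 0, 0.18], 0, 0.35]
    - [[0, 0, 0.182], 0, 0.35]
  newtons: 25

```text
clock: 9.1
tool_pos: [0.4305, -0.2877, 0.0172]
tool_rot: [-3.058, 0.721, 0.001]
contact_force: [-0.0, -0.1, 0.1]
grip_width: 0.0554
gripper_force: 0.0
```

```bash
python3 - <<'E'
from fit import *
from itertools import product
def mask(f):
    im=cv2.imread(f); hsv=cv2.cvtColor(im,cv2.COLOR_BGR2HSV); H,S,V=[hsv[:,:,i].astype(int) for i in range(3)]
    m=(((H<10)|(H>170))&(S>90)&(V>70)).astype(np.uint8); m[:,:275]=0;m[:,325:]=0;m[:155]=0;m[205:]=0
    N,L,st,ce=cv2.connectedComponentsWithStats(m); i=1+np.argmax(st[1:,4]); return st[i],ce[i]
def hull(j,n="side",sx=1):
    c,s=np.cos(j),np.sin(j); P=[]
    for r,t,z in product((.009,.029),(-.004,.004),(.076,.1)): P.append(w(p,(-.045+c*r-s*t,-s*r-c*t,z)))
    h=cv2.convexHull(np.float32(proj(n,P))); M=cv2.moments(h); x=h[:,0]
    return np.r_[M['m10']/M['m00'],M['m01']/M['m00'],x.min(0),x.max(0),cv2.contourArea(h)].round(1)
for f in ("pics/side0.png","pics/side2.png"): print(mask(f))
for j in (1.139,2.4,2.6,2.8,2.9,3.0,3.14): print(j,hull(j))
E
python3 go.py 0.4303 -0.288 0.016 63.5
```

```text
(array([293, 162,  19,   9,  98], dtype=int32), array([300.43877551, 166.10204082]))
(array([282, 163,  10,  10,  70], dtype=int32), array([286.98571429, 167.58571429]))
1.139 [298.7 167.2 294.2 161.4 303.1 173.   84.7]
2.4 [290.5 169.4 288.  163.1 293.  175.8  54.1]
2.6 [289.  169.2 285.8 162.8 292.2 175.7  65.5]
2.8 [287.7 168.9 283.9 162.5 291.5 175.3  74.6]
2.9 [287.1 168.7 283.  162.3 291.1 175.1  78.2]
3.0 [286.5 168.4 282.2 162.1 290.7 174.7  81.2]
3.14 [285.8 168.  281.3 161.9 290.2 174.2  84. ]
shift [0.     0.0004 0.0012] twist -0.0 | pos [ 0.4305 -0.2877  0.0172] yaw_y -116.5 tilt 0.04 q [ 0.01  0.84  0.67  2.04 -0.95  0.6  -0.69] F [-0.  -0.1  0.1] clk 9.1 w 0.0554 0.0
```

Run:
```python
from h import *
a=camera("top");b=camera("side")
c=np.hstack([cv2.resize(a[155:295,215:315],None,fx=4,fy=4,interpolation=cv2.INTER_CUBIC), cv2.resize(b[150:220,270:320],None,fx=8,fy=8,interpolation=cv2.INTER_CUBIC)])
cv2.imwrite("pics/key3.png",c[:,:,::-1])
```

```text
(no output)
```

View pics/key3.png

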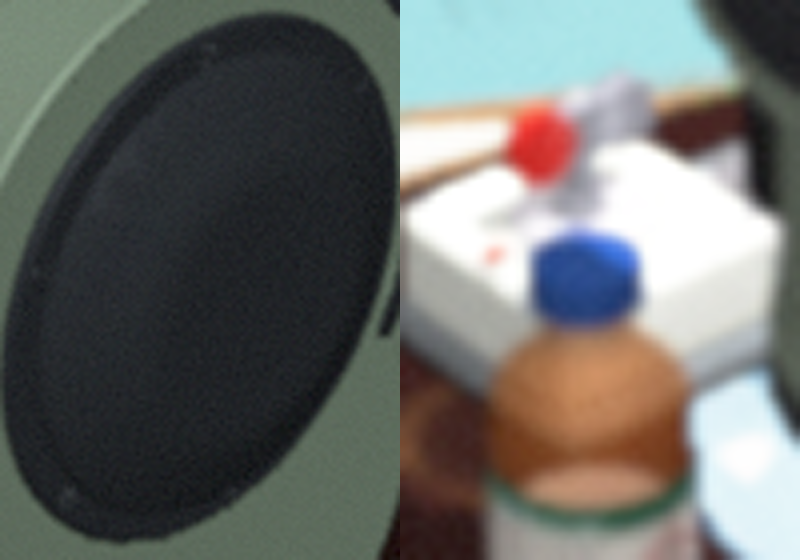

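The key in the side crop runs from the red tip at x≈508 to the steel end at x≈655, and the top view is blocked by the arm. I'll compare that extent with the model.

Run:
```python
from fit import *
from itertools import product
def b(j,z=(.076,.1),L=.029):
    c,s=np.cos(j),np.sin(j)
    P=[w(p,(-.045+c*r-s*t,-s*r-c*t,zz)) for r,t,zz in product((-L,L),(-.004,.004),z)]
    x=proj("side",P); e=lambda r:proj("side",w(p,(-.045+c*r,-s*r,.088)))[0]
    return x[:,0].min().round(1),x[:,0].max().round(1),np.ptp(x[:,0]).round(1),"red-steel mid slope",(e(-.02)-e(.02)).round(1)
for j in (1.139,2.6,2.7,2.8,2.9,3.,3.14,3.2): print(j,b(j))
```

```text
1.139 (np.float64(280.8), np.float64(303.1), np.float64(22.3), 'red-steel mid slope', array([-14.1,  -3.6]))
2.6 (np.float64(285.8), np.float64(297.7), np.float64(11.9), 'red-steel mid slope', array([ 5.9, -7.9]))
2.7 (np.float64(284.8), np.float64(298.7), np.float64(13.9), 'red-steel mid slope', array([ 7.4, -7.6]))
2.8 (np.float64(283.9), np.float64(299.6), np.float64(15.7), 'red-steel mid slope', array([ 8.8, -7.2]))
2.9 (np.float64(283.0), np.float64(300.4), np.float64(17.4), 'red-steel mid slope', array([10.1, -6.7]))
3.0 (np.float64(282.2), np.float64(301.2), np.float64(18.9), 'red-steel mid slope', array([11.3, -6.2]))
3.14 (np.float64(281.3), np.float64(302.1), np.float64(20.8), 'red-steel mid slope', array([12.7, -5.3]))
3.2 (np.float64(281.0), np.float64(302.4), np.float64(21.4), 'red-steel mid slope', array([13.3, -4.9]))
```

Width and slope both put the key at about 3.05 rad, and the gripper angle at release gave 3.1, so it is wound. I'll grip the vial.

Call:
servo_tool:
  targets:
    - [[0, 0.0004, 0.005], 0, 0.35]
    - [[0, 0.0004, 0.005], 0, 0.5]
    - [[0, 0.0004, 0.005], 0, 0.6]
    - [[0, 0.0004, 0.005], 0, 0.8]
    - [[0, 0.0004, 0.005], 0, 0.8]
    - [[0, 0.0004, 0.005], 0, 0.8]
    - [[0, 0.0004, 0.005], 0, 0.8]
  newtons: 25

```text
clock: 10.07
tool_pos: [0.4302, -0.2887, 0.0126]
tool_rot: [-3.057, 0.722, -0.001]
contact_force: [-0.3, 1.4, 5.0]
grip_width: 0.0256
gripper_force: 24.2
```

Call:
servo_tool:
  targets:
    - [[0, 0, -0.01], 0, 0.8]
    - [[0, 0, -0.04], 0, 0.8]
    - [[0, 0, -0.08], 0, 0.8]
    - [[0, 0, -0.12], 0, 0.8]
    - [[0, 0, -0.16], 0, 0.8]
    - [[0, 0, -0.19], 0, 0.8]
    - [[0, 0, -0.205], 0, 0.8]
    - [[0, 0, -0.205], 0, 0.8]

```text
clock: 11.08
tool_pos: [0.4303, -0.2885, 0.2176]
tool_rot: [-3.058, 0.721, -0.001]
contact_force: [-0.2, 0.9, 0.4]
grip_width: 0.0257
gripper_force: 24.7
```

```bash
python3 - <<'E'
from h import *
a=camera("top");b=camera("side")
c=np.hstack([cv2.resize(a[130:300,290:450],None,fx=2.4,fy=2.4,interpolation=cv2.INTER_CUBIC),cv2.resize(b[100:320,280:480],None,fx=1.9,fy=408/220,interpolation=cv2.INTER_CUBIC)])
cv2.imwrite("pics/lift.png",c[:,:,::-1])
E
python3 go.py 0.5631 0.0517 0.215 63.5
```

```text
shift [-0.0328 -0.3637  0.0016] twist -0.1 | pos [ 0.4298 -0.2882  0.2165] yaw_y -116.6 tilt 0.06 q [-0.23  0.59  1.03  1.93 -0.61  0.98 -0.95] F [-0.2  0.1  0.2] clk 11.18 w 0.0259 24.7
```

View pics/lift.png

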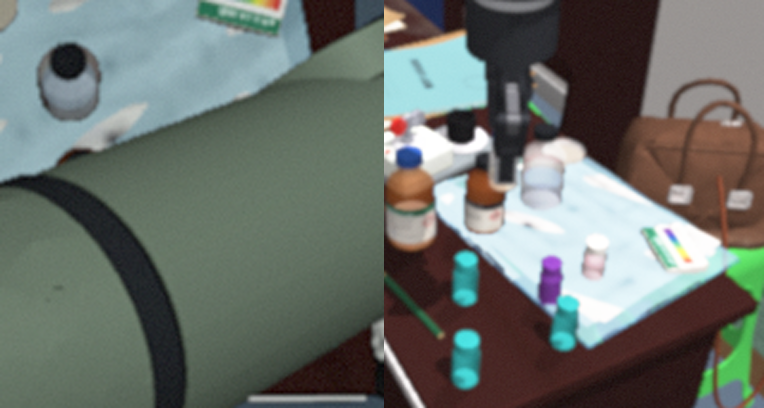

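The side view shows the vial lifted in the fingers at about (500,170), with the white-capped vial and bottles unmoved. I'll carry it over the row.

Call:
servo_tool:
  targets:
    - [[-0.002, -0.02, 0], -1, 0.8]
    - [[-0.005, -0.06, 0], -4, 0.8]
    - [[-0.009, -0.105, 0], -7, 0.8]
    - [[-0.014, -0.15, 0], -10, 0.8]
    - [[-0.018, -0.195, 0], -13, 0.8]
    - [[-0.022, -0.24, 0], -16, 0.8]
    - [[-0.026, -0.285, 0], -19, 0.8]
    - [[-0.029, -0.325, 0], -22, 0.8]
    - [[-0.032, -0.353, 0], -24, 0.8]
    - [[-0.033, -0.364, 0], -25, 0.8]

```text
clock: 12.42
tool_pos: [0.5634, 0.0526, 0.2165]
tool_rot: [3.141, -0.04, -0.002]
contact_force: [-0.6, -0.2, -0.1]
grip_width: 0.0258
gripper_force: 24.7
```

```bash
python3 go.py 0.5631 0.0517 0.087 -91.6
```

```text
shift [-1.000e-04  9.000e-04  1.295e-01] twist 0.1 | pos [0.5634 0.0526 0.2165] yaw_y -91.5 tilt 0.07 q [-0.82  0.63  0.95  1.81 -0.6   1.02 -1.23] F [-0.6 -0.2 -0.1] clk 12.43 w 0.0258 24.7
```

Call:
servo_tool:
  targets:
    - [[0, 0, 0.02], 0, 0.8]
    - [[0, 0.001, 0.05], 0, 0.8]
    - [[0, 0.001, 0.08], 0, 0.8]
    - [[0, 0.001, 0.1], 0, 0.8]
    - [[0, 0.001, 0.112], 0, 0.8]
    - [[0, 0.001, 0.115], 0, 0.8]
    - [[0, 0.001, 0.115], 0, 0.8]

```text
clock: 13.3
tool_pos: [0.5636, 0.0506, 0.1027]
tool_rot: [-3.141, 0.043, -0.001]
contact_force: [0.3, -0.2, 0.2]
grip_width: 0.0258
gripper_force: 24.7
```

```bash
python3 - <<'E'
from fit import *
s0=cv2.imread("pics/side0.png")
a=camera("top");b=camera("side")
T=sensors.observe()["tool_pos"]
def ell(im,c,z,r,l,t,col,f):
    P=[(c[0]+r*np.cos(q),c[1]+r*np.sin(q),z) for q in np.linspace(0,2*np.pi,60)]
    x=(proj("side",P)-[l,t]+.5)*f-.5; cv2.polylines(im,[np.round(x*8).astype(np.int32)],True,col,1,cv2.LINE_AA,3)
l,t=295,120; f=6
c=w(p,(.05,0,.062))
A=cv2.resize(b[t:t+90,l:l+64],None,fx=f,fy=f,interpolation=cv2.INTER_CUBIC)[:,:,::-1].copy()
B=A.copy(); 
ell(B,c,.062,.0215,l,t,(0,0,255),f); ell(B,T,T[2]-.0126,.0135,l,t,(0,255,0),f); ell(B,T,T[2]+.0474,.0135,l,t,(255,0,0),f)
cv2.imwrite("pics/over1.png",np.hstack([A,B]))
E
python3 go.py 0.5631 0.0517 0.087 -91.6
```

```text
shift [-0.0006 -0.0009  0.0159] twist 0.0 | pos [0.5637 0.0508 0.1029] yaw_y -91.6 tilt 0.06 q [-0.72  0.77  0.79  1.89 -0.75  0.81 -1.11] F [-0.7  0.3  0.3] clk 13.4 w 0.0258 24.7
```

View pics/over1.png

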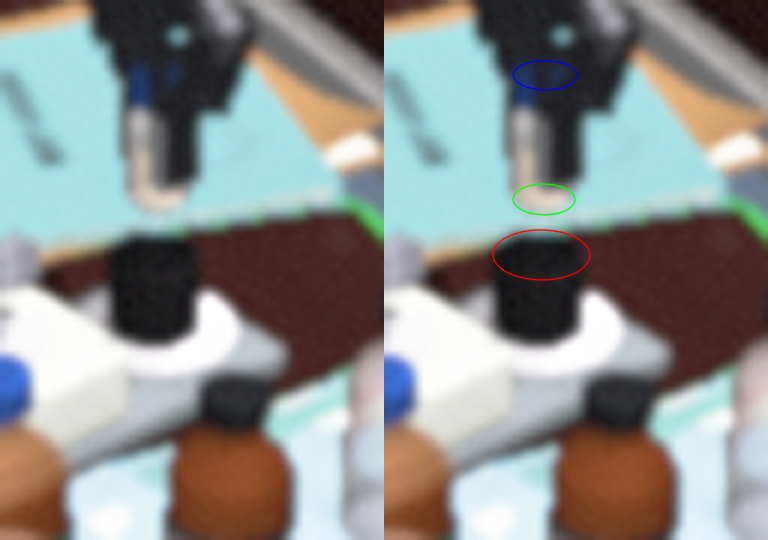

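The side view shows the vial bottom centred at about (157,200), the cup mouth centred at about (155,250), and clear space between them. I'll refine the cup centre by fitting its silhouette in both cameras.

Run:
```python
from fit import *
def circ(c,z,r): return [(c[0]+r*np.cos(q),c[1]+r*np.sin(q),z) for q in np.linspace(0,2*np.pi,48)]
def render(n,x,box,f=8):
    l,t,r,b=box; h=cv2.convexHull(np.float32(proj(n,circ(x,.062,.0215)+circ(x,.027,x[2]))))[:,0]
    m=np.zeros(((b-t)*f,(r-l)*f),np.float32); cv2.fillPoly(m,[np.round(((h-[l,t]+.5)*f-.5)*16).astype(np.int32)],1.,cv2.LINE_8,4)
    return cv2.GaussianBlur(cv2.resize(m,(r-l,b-t),interpolation=cv2.INTER_AREA),(0,0),.7)
G={"top":cv2.imread("pics/top0.png").max(2).astype(float),"side":cv2.imread("pics/side0.png").max(2).astype(float)}
box={"top":(229,167,262,197),"side":(308,157,336,182)}
def cost(x,ns):
    e=0
    for n in ns:
        l,t,r,b=box[n]; D=np.clip((150-G[n][t:b,l:r])/115,0,1); 
        e+=((render(n,x,box[n])-D)**2).sum()
    return e
from scipy.optimize import minimize
for ns in (("top",),("side",),("top","side")):
    r=minimize(cost,[.563,.0517,.020],args=(ns,),method="Nelder-Mead",options=dict(initial_simplex=[[.563,.0517,.02],[.568,.0517,.02],[.563,.0567,.02],[.563,.0517,.0215]]))
    print(ns,r.x.round(4),round(r.fun,2))
```

```text
('top',) [0.5605 0.0525 0.0179] 19.19
('side',) [0.5607 0.0502 0.0167] 54.62
('top', 'side') [0.5605 0.0519 0.0175] 76.22
```

Call:
servo_tool:
  targets:
    - [[-0.001, -0.0005, 0.004], 0, 0.8]
    - [[-0.0015, -0.001, 0.009], 0, 0.8]
    - [[-0.0015, -0.001, 0.014], 0, 0.8]
    - [[-0.0015, -0.001, 0.017], 0, 0.8]
    - [[-0.0015, -0.001, 0.017], 0, 0.8]
    - [[-0.0015, -0.001, 0.017], 0, 0.8]

```text
clock: 14.15
tool_pos: [0.5619, 0.0517, 0.0854]
tool_rot: [3.141, -0.043, 0.0]
contact_force: [0.2, 0.5, -0.3]
grip_width: 0.0258
gripper_force: 24.7
```

```bash
python3 - <<'E'
from fit import *
b=camera("side"); T=sensors.observe()["tool_pos"]
def ell(im,c,z,r,l,t,col,f):
    P=[(c[0]+r*np.cos(q),c[1]+r*np.sin(q),z) for q in np.linspace(0,2*np.pi,60)]
    x=(proj("side",P)-[l,t]+.5)*f-.5; cv2.polylines(im,[np.round(x*8).astype(np.int32)],True,col,1,cv2.LINE_AA,3)
l,t=275,130; f=7
A=cv2.resize(b[t:t+65,l:l+57],None,fx=f,fy=f,interpolation=cv2.INTER_CUBIC)[:,:,::-1].copy(); B=A.copy()
ell(B,(.5605,.0519),.062,.0215,l,t,(0,0,255),f); ell(B,(.5605,.0519),.062,.0135,l,t,(0,255,255),f); ell(B,T,T[2]-.0126,.0135,l,t,(0,255,0),f)
cv2.imwrite("pics/over2.png",np.hstack([A,B]))
E
python3 go.py 0.5615 0.0519 0.087 -91.6
```

```text
shift [-0.0005 -0.0002 -0.0016] twist 0.0 | pos [0.562  0.0517 0.0854] yaw_y -91.6 tilt 0.01 q [-0.71  0.79  0.77  1.9  -0.78  0.78 -1.1 ] F [ 0.3 -0.   0.3] clk 14.2 w 0.0258 24.7
```

View pics/over2.png

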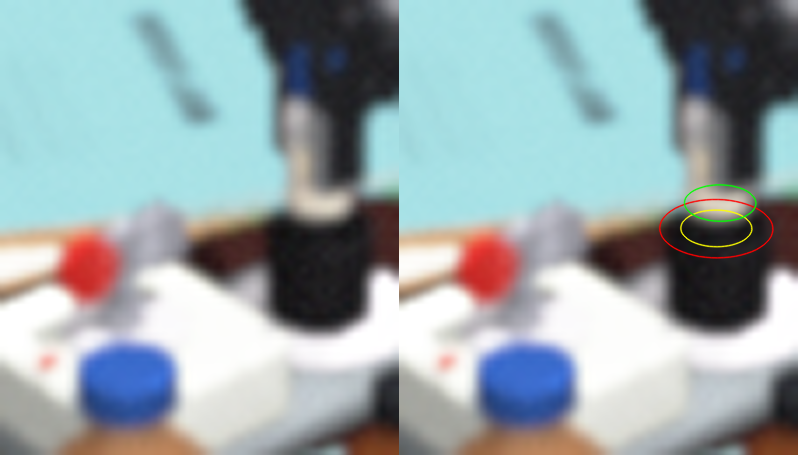

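The side view shows the vial bottom centred at about (321,203) directly over the cup, whose mouth is centred at about (320,228), with a gap below it. The red wing still points at the dot.

```bash
python3 -c "
from h import *
print(workorder.hand_in())"
```

```text
the job is handed in; nothing more can be done
None
```

I handed the job in at about 14 s. By my measurements the key is fully wound at about 3.0–3.1 rad. The blue-capped vial is held upright over the cup, centred to within about 2 mm and about 1 cm above the mouth; the hand-in returned no verdict.

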